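# Roll the pigment caddy into its dock

### The job

Take the little wheeled pigment caddy by its upright handle and push it nose first along the bench until all four swivel castors trail straight, before it reaches the dock; then steer it into the wooden dock and press its nose firmly but gently against the sprung leather stop pad, holding it there a moment; find the pad by feel. Keep the caddy rolling on its wheels, do not ram the pad or the dock, and leave it parked against the pad with its castors still straight. Leave the frog, mallet, tin box and scraper where they are.

Things in the scene. Friction and masses are not known exactly. Their poses are not given: they have to be found in the camera images.
- caddy: wooden caddy, 0.5 to 1.0 kg: deck 140 mm long (x), 96 mm wide (y), 24 to 44 mm above the bench, corners rounded 12 mm; three fixed clay pots (tops 70 mm up) and a handle in the middle. Origin at bench level under the deck's centre; +x to the nose (brass strip, two pots side by side; one pot at the tail). Rolls any way on four castors. Starts facing roughly the dock, over 100 mm of free run away
- caddy_nose (a point): middle of the caddy's nose face, 70 mm ahead of the caddy's origin, 34 mm above the bench
- handle_grip (a point): on the caddy's upright handle, straight above the caddy's origin, 98 mm above the bench at rest. Wooden blade 40 mm long (caddy x), 12 mm thick (y); top 16 mm above this point, socket 42 mm below it. Grip it from above across its thickness. It floats up and down in its socket: raise it about 6 mm once gripped; beyond 14 mm the caddy lifts. It does not turn or rock in the socket
- castor_fl (a joint): swivel of the front left castor (wheel 20 mm across, trailing 9 mm behind its pin), rad: 0 when the wheel trails straight towards the tail, positive counterclockwise from above, stops at +-2.7; swings towards 0 as the caddy rolls nose first, in about 40 to 60 mm of travel
- castor_fr (a joint): swivel of the front right castor (wheel 20 mm across, trailing 9 mm behind its pin), rad: 0 when the wheel trails straight towards the tail, positive counterclockwise from above, stops at +-2.7; swings towards 0 as the caddy rolls nose first, in about 40 to 60 mm of travel
- castor_rl (a joint): swivel of the rear left castor (wheel 20 mm across, trailing 9 mm behind its pin), rad: 0 when the wheel trails straight towards the tail, positive counterclockwise from above, stops at +-2.7; swings towards 0 as the caddy rolls nose first, in about 40 to 60 mm of travel
- castor_rr (a joint): swivel of the rear right castor (wheel 20 mm across, trailing 9 mm behind its pin), rad: 0 when the wheel trails straight towards the tail, positive counterclockwise from above, stops at +-2.7; swings towards 0 as the caddy rolls nose first, in about 40 to 60 mm of travel
- dock: fixed wooden dock, open on top and at the mouth. Origin at bench level on its centre line; the parked caddy's centre comes to x = -25 to +35 mm. +x points into the dock. Two parallel rails 40 mm high, inner faces 106 mm apart, from x = -70 mm to the back board; flared lips widen the mouth from x = -70 to -102 mm
- dock_shoes (a point): midway between two round horn shoes (28 mm across) in the rails, at dock x = -10 mm, 32 mm up. Each is sprung 1.5 N/mm and stands 2.5 mm into the caddy's width: once the caddy's centre is past dock x = -90 mm they drag on its sides with 3 to 7 N in all and hold it where it is left. Over 25 N on rails and shoes is ramming
- dock_back (a point): middle of the inner face of the 55 mm high back board, dock x = +137 mm, 34 mm up. From here a brass spindle on the centre line carries the round leather stop pad (30 mm across, same height). It is screwed in or out: the pad's face is somewhere at dock x = +45 to +105 mm, not measured. Pad sprung 3 N/mm, 8 mm travel to a hard end: 4 to 8 N on it above the drag is a good press, over 14 N is ramming
- frog: red-lacquered frog figure, about 60 x 75 x 65 mm; a bystander, origin under its middle
- mallet: small wooden mallet lying on its side, head 50 x 80 x 50 mm, handle 22 mm thick, 150 mm overall along its own x from the head; a bystander, origin under its middle
- tin_box: flat tin pigment box, 70 x 110 x 35 mm; a bystander, origin under its middle
- scraper: flat horn scraper, 100 x 45 x 6 mm; a bystander, origin under its middle
There are look-alikes about, which are no part of the job. What is shaped like the caddy but red or white is not meant.

How it is judged:
By the outcome, as a careful person would: the job done as asked, in the order asked, and still so for the second after the job is handed in, with the robot touching nothing.
It also fails if it takes over 67 s, if anything falls off the work surface, if the arm or the gripper's body presses on something with over 40 N, if the wrist force passes 120 N, or if a joint passes its speed limit or range.

### The arm

A 7-joint arm with a two-finger parallel gripper is mounted at the origin on the work surface. World frame = base frame: x ahead of the robot, y to its left, z up, the work surface at z = 0. Lengths are in m, angles in rad, forces in N, time in s.
With the tool pointing down it reaches from about 0.375 to 0.925 m from the base axis. Payload 3.1 kg.
Tool frame: the origin (TCP) lies midway between the tips of the shut fingers; the grasp point (between the pads) lies 19 mm behind it; z points along the fingers, y is the direction in which the jaws open and shut (so a half turn about z gives the same grasp; the last joint's range is limited). The gripper opens to 85 mm and grips with 20 to 120 N. Pads are 22 mm wide; open, the fingers measure 114 mm over their backs; the gripper's body (76 mm by 85 mm) begins 54 mm behind the grasp point. The pads swing forward as they close: fully open they stand 13 mm farther back than shut.
Start: joints at [-0.098, 0.383, 0.044, 1.598, -0.018, 1.161, -0.05], TCP at [0.65, 0, 0.231] pointing down, gripper open.
Joint ranges: [-2.61, 2.61], [-0.41, 2.15], [-1.48, 1.57], [0, 2.5], [-1.57, 4.71], [0.05, 1.97], [-2.85, 2.85]. Speed limits (rad/s): [2.79, 2.79, 3.14, 3.14, 3.14, 3.14, 3.14].

### API

Orientations are given as a 3x3 rotation matrix whose columns are the frame's x, y, z axes.
In Python, from station import manip, snapshot gives the robot as it stands.
- The arm moves only by the tool jog_arm, never from a script. Its argument "moves" is a list of rows, each an object with "slide": the shift along the tool's x, y, z in mm, a list of three; "dr": the turn, a rotation vector about the tool's x, y, z in rad, a list of three. A call has 1 to 8 rows; each row shifts and turns the commanded pose from where the row before left it, along the tool's axes as they then stand; what a row does not reach is not made up. A row lasts 1/8 s, in which the tool goes at most 62.5 mm and 10.7 degrees, less where a joint would pass 70% of its speed; a pose out of reach is approached as far as the arm can. A call with a gripper value outside its range is refused whole. "fingers" is the gripper's target within -1 to 1 (fully open at 1, half-way at 0, shut at -1), set as the call begins (left out, the last holds). The fingers move at their own pace and stop on an object; "grip_force" is the grip in N (left out, the last holds). Time passes only in rows, so rows that do not move let the fingers close. It gives the time, the measured TCP pose, the force and the opening at its end, in the units of the state.
- manip.get_obs(): the state, without advancing time (a new reading comes with each control period).
- snapshot(name): name is "scene" or "side" or "wrist"; returns a dict with "frame" (480x640x3 uint8, red, green, blue), "range_z" (480x640 float32, m along the optical axis (not along the pixel's ray), 0 where there is no reading), "fovy" (degrees; the focal length in pixels is half the picture's height over the tangent of half this angle, whatever the lens; pixels are square), "cx", "cy" (the principal point, pixels), "dist_coeffs" ([k1, k2, p1, p2, k3] as OpenCV has them; the pictures are not rectified), "T" (4x4, takes a point from camera to world coordinates). Camera axes: x right, y down, z forward; pixel columns grow to the right and rows downward; lengths in m; the calibration is good to about 2 mm. A picture is of the moment at which its call begins.
- manip.finish_job(): hands the job in, once; it reports no verdict.
The state is a dict: "t": time; "q": joint angles; "qd": joint speeds; "joint_torque": joint torques, N m; "tool_pos": TCP position; "eef_rot": TCP orientation; "contact_force": force on the tool from outside, world axes, zero at the start; "wrist_torque": the same for the moment, N m; "finger_gap": finger opening in m.
Only numpy, scipy, OpenCV 4.12 (cv2) and the standard library are available. Lean on these libraries where they do the work, as an engineer would, in place of code of your own. Each camera call takes 0.05 s, during which the arm holds its last target.

## Working session

There is one attempt and no reset: what is moved stays moved. The work goes in short steps, Python scripts to look and compute and a tool call to move; the robot and the scene stay as the last step left them, time stands still between calls to the robot, and variables do not carry over. Pictures are saved under pics/ and viewed, and the job is handed in when it is done.

Besides the shell and the picture viewer there is one more tool, called after "Call:" as a command line: name --argument value ..., lists and objects as JSON in quotes. jog_arm: Moves the arm, as the interface text tells. Its arguments: {"type":"object","properties":{"moves":{"type":"array","items":{"type":"object","properties":{"slide":{"type":"array","items":{"type":"number"}},"dr":{"type":"array","items":{"type":"number"}}}}},"fingers":{"type":"number"},"grip_force":{"type":"number"}},"required":["moves"]}

```bash
mkdir -p pics; ls
python3 - <<'E'
from station import manip, snapshot
import cv2,numpy as np
o=manip.get_obs()
for k,v in o.items(): print(k,np.round(v,4).tolist())
for n in ["scene","side","wrist"]:
    s=snapshot(n); cv2.imwrite(f"pics/{n}0.png",s["frame"][:,:,::-1]); np.savez(f"pics/{n}0.npz",**s)
    print(n,s["fovy"],s["cx"],s["cy"],s["dist_coeffs"],np.round(s["T"],3).tolist())
E
```

```text
pics
t 0.0
q [-0.0978, 0.3838, 0.0438, 1.5996, -0.0179, 1.1611, -0.0499]
qd [-0.0002, -0.0002, -0.0005, -0.0018, 0.002, 0.0004, -0.002]
joint_torque [-0.0008, -43.3466, 1.0243, -24.9514, 0.0106, 0.0113, -0.0]
tool_pos [0.6491, -0.0, 0.2299]
eef_rot [[-0.0001, 1.0, -0.0025], [1.0, 0.0001, -0.0002], [-0.0002, -0.0025, -1.0]]
contact_force [0.847, 0.1369, 1.2475]
wrist_torque [-0.0395, -0.0805, 0.0007]
finger_gap 0.0851
scene 49.78368183516537 315.44707207539454 243.52388284545071 [-0.0354297  0.         0.         0.         0.       ] [[-0.821, 0.468, -0.326, 0.96], [0.571, 0.677, -0.465, 0.472], [0.003, -0.568, -0.823, 1.119], [0.0, 0.0, 0.0, 1.0]]
side 45.509928994498075 315.13661879377946 233.01908785861764 [-0.18691706  0.          0.          0.          0.        ] [[0.941, -0.147, 0.306, 0.174], [-0.34, -0.442, 0.83, -1.15], [0.013, -0.885, -0.465, 0.702], [0.0, 0.0, 0.0, 1.0]]
wrist 71.1404259253286 321.1443541968129 237.71412230961104 [-0.03798051  0.          0.          0.          0.        ] [[1.0, 0.0, -0.003, 0.649], [-0.0, -0.964, -0.267, 0.066], [-0.003, 0.267, -0.964, 0.373], [0.0, 0.0, 0.0, 1.0]]
```

View pics/scene0.png

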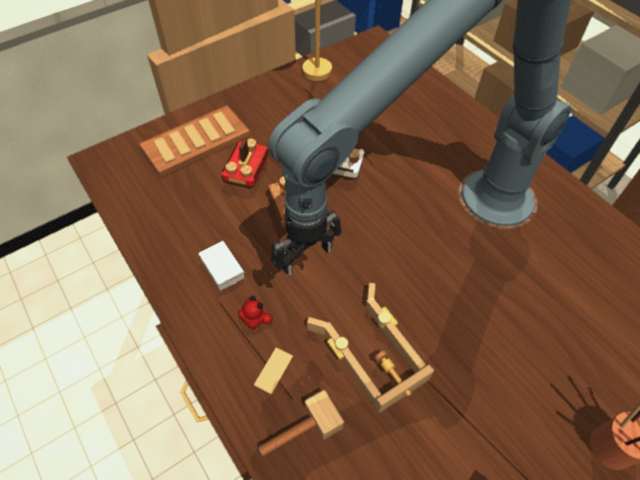

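View pics/side0.png

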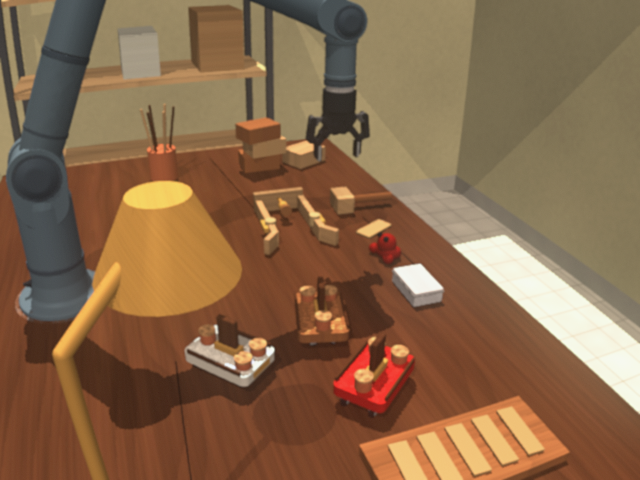

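View pics/wrist0.png

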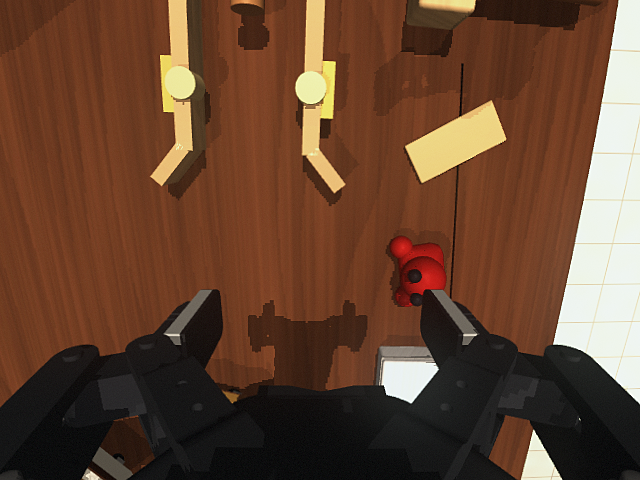

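```bash
cat > h.py <<'E'
import numpy as np, cv2
def K(s):
    f=240/np.tan(np.radians(float(s["fovy"]))/2); return np.array([[f,0,float(s["cx"])],[0,f,float(s["cy"])],[0,0,1]])
def rays(s,uv):
    uv=np.asarray(uv,float).reshape(-1,1,2)
    n=cv2.undistortPoints(uv,K(s),s["dist_coeffs"]).reshape(-1,2)
    return np.c_[n,np.ones(len(n))]
def onplane(s,uv,z):
    d=rays(s,uv)@s["T"][:3,:3].T; o=s["T"][:3,3]; return o+d*((z-o[2])/d[:,2])[:,None]
def cloud(s):
    v,u=np.mgrid[:480,:640]; r=rays(s,np.c_[u.ravel(),v.ravel()])
    P=(r*s["range_z"].reshape(-1,1))@s["T"][:3,:3].T+s["T"][:3,3]
    return P.reshape(480,640,3)
def proj(s,P):
    Ti=np.linalg.inv(s["T"]); rv=cv2.Rodrigues(Ti[:3,:3])[0]
    return cv2.projectPoints(np.asarray(P,float).reshape(-1,1,3),rv,Ti[:3,3],K(s),s["dist_coeffs"])[0].reshape(-1,2)
E
python3 - <<'E'
import numpy as np,cv2
from h import *
for n,box in [("side",(285,265,360,355)),("side",(240,180,350,260)),("wrist",(140,0,350,200)),("scene",(295,275,445,420))]:
    s=dict(np.load(f"pics/{n}0.npz")); P=cloud(s); x0,y0,x1,y1=box
    p=P[y0:y1,x0:x1]; 
    c=s["frame"][y0:y1,x0:x1]
    # height-map image
    z=p[...,2]; print(n,box,np.histogram(z[z>-.1],bins=[-.1,-.01,.01,.02,.03,.036,.044,.05,.06,.075,.09,.12,.2])[0], p[(z>.02)&(z<.13)].min(0),p[(z>.02)&(z<.13)].max(0))
s=dict(np.load("pics/side0.npz"))
a=s["frame"][250:420,180:430][:,:,::-1]; cv2.imwrite("pics/crop_side.png",cv2.resize(a,None,fx=3.2,fy=3.2,interpolation=cv2.INTER_CUBIC))
E
```

```text
side (285, 265, 360, 355) [   0 3904    7  103  134  243 1200  416  498   55  156    0] [ 0.44150582 -0.44411858  0.02319974] [ 0.56462506 -0.21414957  0.11880213]
side (240, 180, 350, 260) [   0 6189  356  421  305  821  324  354    2    0    0    0] [0.47904575 0.01733302 0.02003735] [0.78691377 0.29012477 0.06029714]
wrist (140, 0, 350, 200) [    0 31068   565   789   904  6756  1744     4     0     0     0     0] [0.47925367 0.02122294 0.02000756] [0.67152098 0.19830918 0.05033956]
scene (295, 275, 445, 420) [    1 17462   297   372   581  1557   729   668     0     0     0     0] [0.48348733 0.02281459 0.02000674] [0.80087032 0.29269329 0.05984231]
```

View pics/crop_side.png

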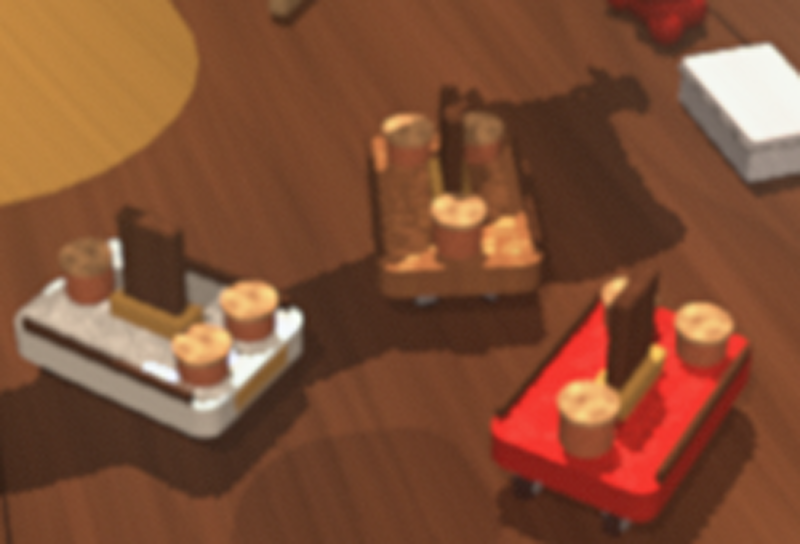

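Three caddy shapes (side view): white at (230,352), red at (375,375), brown wood at (322,318). The brown one is meant: it is wooden, its two nose pots point to the dock, and its tail pot is nearest the camera.

Run:
```python
import numpy as np,cv2
from h import *
s=dict(np.load("pics/side0.npz")); P=cloud(s)
m=np.zeros((480,640),bool); m[265:355,285:360]=1
Z=P[...,2]
# clusters: pots tops
for nm,lo,hi in [("pots",.064,.076),("handle",.085,.125),("handletop",.110,.122),("deck",.040,.048)]:
    mm=(m&(Z>lo)&(Z<hi)).astype(np.uint8)
    n,l,st,ce=cv2.connectedComponentsWithStats(mm)
    for i in range(1,n):
        if st[i,4]<8: continue
        q=P[l==i]; print(nm,st[i].tolist(),np.round(q.mean(0),4),np.round(q.min(0),3),np.round(q.max(0),3))
mm=m&(Z>.022)&(Z<.048); q=P[mm][:,:2].astype(np.float32)
r=cv2.minAreaRect(q); print("deck rect",r)
# dock
for n,box in [("wrist",(140,0,350,200)),("scene",(295,275,445,420)),("side",(240,180,350,260))]:
    s=dict(np.load(f"pics/{n}0.npz")); P=cloud(s); Z=P[...,2]; x0,y0,x1,y1=box
    m=np.zeros((480,640),bool); m[y0:y1,x0:x1]=1
    for nm,lo,hi in [("rail",.037,.0425),("back",.051,.058),('shoe',.043,.05)]:
        mm=(m&(Z>lo)&(Z<hi)).astype(np.uint8)
        k,l,st,ce=cv2.connectedComponentsWithStats(mm)
        for i in range(1,k):
            if st[i,4]<30: continue
            q=P[l==i]; vx=cv2.fitLine(q[:,:2].astype(np.float32),cv2.DIST_HUBER,0,.01,.01).ravel()
            print(n,nm,st[i].tolist(),np.round(q.mean(0),4),np.round(q.min(0),3),np.round(q.max(0),3),np.round(np.degrees(np.arctan2(vx[1],vx[0])),2))
```

```text
pots [326, 285, 11, 10, 91] [ 0.5397 -0.2542  0.0666] [ 0.527 -0.27   0.064] [ 0.553 -0.236  0.071]
pots [300, 286, 16, 10, 117] [ 0.4948 -0.2422  0.0664] [ 0.48  -0.257  0.064] [ 0.509 -0.224  0.07 ]
pots [315, 294, 17, 30, 225] [ 0.4923 -0.3342  0.0707] [ 0.476 -0.358  0.064] [ 0.507 -0.273  0.076]
handle [317, 276, 9, 25, 171] [ 0.5009 -0.3019  0.107 ] [ 0.493 -0.315  0.085] [ 0.513 -0.274  0.119]
handletop [318, 276, 8, 15, 89] [ 0.5026 -0.2969  0.1153] [ 0.494 -0.313  0.11 ] [ 0.513 -0.274  0.119]
deck [297, 291, 51, 47, 1231] [ 0.4974 -0.3137  0.0455] [ 0.442 -0.37   0.04 ] [ 0.564 -0.214  0.048]
deck [315, 292, 2, 7, 12] [ 0.5139 -0.237   0.0464] [ 0.51  -0.246  0.045] [ 0.518 -0.227  0.048]
deck rect ((0.4959988594055176, -0.3245556354522705), (0.2123081386089325, 0.10005016624927521), 78.446044921875)
wrist rail [151, 0, 48, 186, 2920] [0.5145 0.1123 0.0403] [0.479 0.029 0.037] [0.533 0.192 0.042] 82.37
wrist rail [231, 0, 33, 10, 107] [0.5859 0.1858 0.0397] [0.568 0.184 0.037] [0.597 0.191 0.042] 1.75
wrist rail [305, 0, 21, 77, 1309] [0.6421 0.1614 0.0403] [0.633 0.128 0.0
[... 1903 characters left out ...]
331, 187, 19, 12, 90] [0.7566 0.2186 0.0522] [0.733 0.179 0.051] [0.782 0.256 0.056] 85.55
side back [253, 188, 50, 9, 183] [0.5854 0.2722 0.055 ] [0.516 0.258 0.051] [0.655 0.287 0.058] -1.97
side shoe [331, 190, 19, 12, 57] [0.7427 0.1957 0.047 ] [0.73  0.17  0.043] [0.764 0.25  0.05 ] -81.56
side shoe [254, 193, 42, 8, 95] [0.5719 0.2679 0.0464] [0.515 0.259 0.043] [0.635 0.277 0.05 ] -2.17
side shoe [280, 201, 11, 9, 51] [0.5817 0.1987 0.0462] [0.57  0.181 0.043] [0.593 0.228 0.05 ] 86.83
side shoe [310, 213, 10, 7, 50] [0.6378 0.1138 0.0466] [0.626 0.098 0.043] [0.651 0.13  0.049] -75.74
side shoe [265, 218, 11, 9, 57] [0.5193 0.1201 0.0464] [0.506 0.098 0.043] [0.532 0.136 0.049] 67.56
```

Call:
jog_arm --moves '[{"slide": [-50, -20, 0]}, {"slide": [-50, -20, 0]}, {"slide": [-50, -20, 0]}, {"slide": [-50, -20, 0]}, {"slide": [-50, -20, 0]}, {"slide": [-50, -20, 0], "dr": [0, 0, 0.13]}, {"slide": [-50, -15, 0], "dr": [0, 0, 0.13]}, {"slide": [0, 0, 0]}]' --fingers 0 --grip_force 30

```text
invalid input
```

```bash
cat > look.py <<'E'
import sys
from station import manip, snapshot
import cv2,numpy as np
tag=sys.argv[1]
for n in sys.argv[2:]:
    s=snapshot(n); cv2.imwrite(f"pics/{n}{tag}.png",s["frame"][:,:,::-1]); np.savez(f"pics/{n}{tag}.npz",**s)
o=manip.get_obs()
for k in ["t","tool_pos","contact_force","finger_gap","eef_rot"]: print(k,np.round(o[k],4).tolist())
E
python3 look.py 1 wrist side
```

```text
t 0.25
tool_pos [0.6496, 0.0, 0.2306]
contact_force [0.2383, 0.0939, 0.13]
finger_gap 0.0852
eef_rot [[-0.0, 1.0, -0.0013], [1.0, 0.0, -0.0], [-0.0, -0.0013, -1.0]]
```

View pics/wrist1.png

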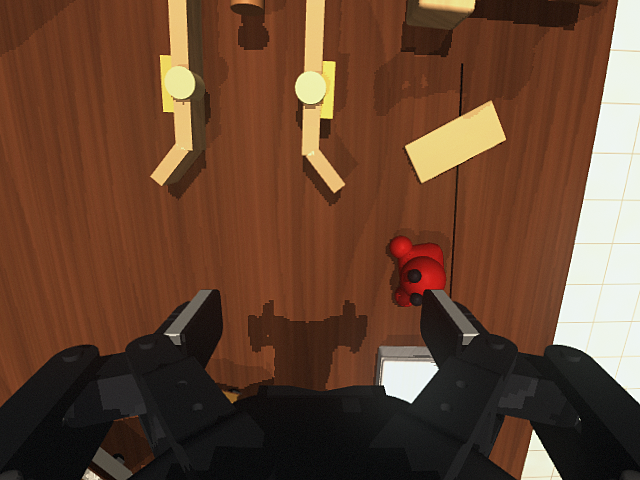

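The move was refused, so nothing changed. I'll give both fields in every row.

Call:
jog_arm --moves '[{"slide": [-50, -20, 0], "dr": [0, 0, 0]}, {"slide": [-50, -20, 0], "dr": [0, 0, 0]}, {"slide": [-50, -20, 0], "dr": [0, 0, 0]}, {"slide": [-50, -20, 0], "dr": [0, 0, 0]}, {"slide": [-50, -20, 0], "dr": [0, 0, 0]}, {"slide": [-50, -20, 0], "dr": [0, 0, 0.13]}, {"slide": [-50, -15, 0], "dr": [0, 0, 0.13]}, {"slide": [0, 0, 0], "dr": [0, 0, 0]}]' --fingers 0 --grip_force 30

```text
t: 1.25
tool_pos: [0.5041, -0.3547, 0.2315]
eef_rot: [[0.268, 0.963, -0.002], [0.963, -0.268, -0.004], [-0.004, -0.001, -1.0]]
contact_force: [0.9, -0.4, 0.6]
finger_gap: 0.0428
```

```bash
python3 look.py 2 wrist side scene
```

```text
t 1.4
tool_pos [0.5093, -0.3464, 0.231]
contact_force [-0.1096, -0.616, -0.0139]
finger_gap 0.0427
eef_rot [[0.2556, 0.9668, 0.0002], [0.9668, -0.2556, 0.0013], [0.0013, -0.0001, -1.0]]
```

View pics/wrist2.png

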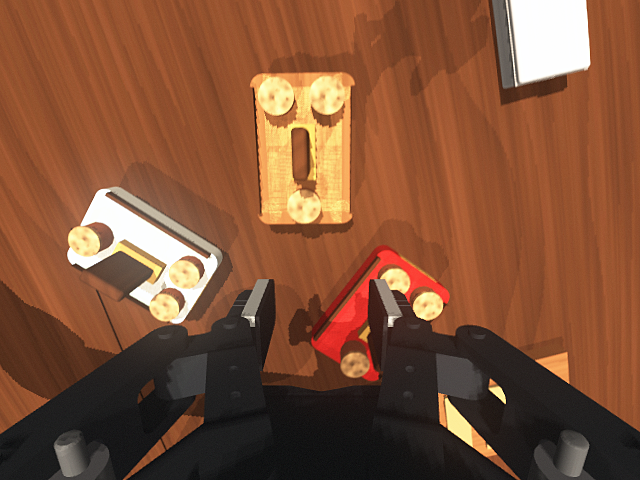

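The wrist view shows the brown caddy at (303,148), handle top at (300,153), nose up and almost in line with the image. Red and white are behind it, close to its tail corners.

Run:
```python
import numpy as np,cv2
from h import *
s=dict(np.load("pics/wrist2.npz")); P=cloud(s); Z=P[...,2]
m=np.zeros((480,640),bool); m[65:235,240:365]=1
for nm,lo,hi in [("pots",.067,.074),("handletop",.109,.120),("deck",.041,.047)]:
    mm=(m&(Z>lo)&(Z<hi)).astype(np.uint8)
    n,l,st,ce=cv2.connectedComponentsWithStats(mm)
    for i in range(1,n):
        if st[i,4]<60: continue
        q=P[l==i]; r=cv2.minAreaRect(q[:,:2].astype(np.float32))
        print(nm,st[i].tolist(),np.round(np.median(q,0),4),"rect",np.round(r[0],4),np.round(r[1],4),round(r[2],2))
mm=m&(Z>.041)&(Z<.05); r=cv2.minAreaRect(P[mm][:,:2].astype(np.float32)); print("deck all",r)
a=s["frame"][60:240,230:370][:,:,::-1]; cv2.imwrite("pics/crop_w2.png",cv2.resize(a,None,fx=3.2,fy=3.2,interpolation=cv2.INTER_CUBIC))
```

```text
pots [287, 190, 34, 34, 893] [ 0.4912 -0.3396  0.0702] rect [ 0.4911 -0.3398] [0.0306 0.0304] 48.23
handletop [291, 128, 17, 54, 825] [ 0.5036 -0.2932  0.1137] rect [ 0.5032 -0.2937] [0.0396 0.0121] 75.14
deck [250, 74, 104, 151, 9473] [ 0.5094 -0.2948  0.0442] rect [ 0.5028 -0.2935] [0.1398 0.0944] 75.24
deck all ((0.5031000375747681, -0.2935742735862732), (0.13980765640735626, 0.09492293745279312), 75.17655181884766)
```

View pics/crop_w2.png

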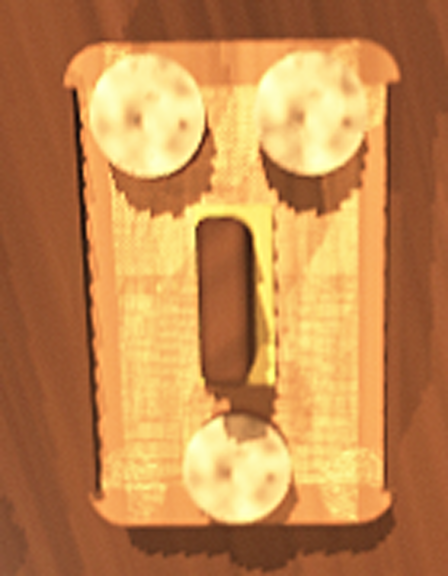

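Call:
jog_arm --moves '[{"slide": [25, -10, 20], "dr": [0, 0, 0]}, {"slide": [25, -10, 20], "dr": [0, 0, 0]}, {"slide": [0, 0, 30], "dr": [0, 0, 0]}, {"slide": [0, 0, 30], "dr": [0, 0, 0]}, {"slide": [0, 0, 0], "dr": [0, 0, 0]}, {"slide": [0, 0, 0], "dr": [0, 0, 0]}]'

```text
t: 2.15
tool_pos: [0.5036, -0.2933, 0.1323]
eef_rot: [[0.255, 0.967, 0.002], [0.967, -0.255, -0.0], [0.0, 0.002, -1.0]]
contact_force: [-0.0, -0.1, 0.5]
finger_gap: 0.0429
```

```bash
python3 look.py 3 wrist
```

```text
t 2.2
tool_pos [0.5038, -0.2939, 0.1328]
contact_force [0.1583, 0.6296, -0.8907]
finger_gap 0.0427
eef_rot [[0.2555, 0.9668, 0.0027], [0.9668, -0.2555, -0.0009], [-0.0001, 0.0028, -1.0]]
```

View pics/wrist3.png

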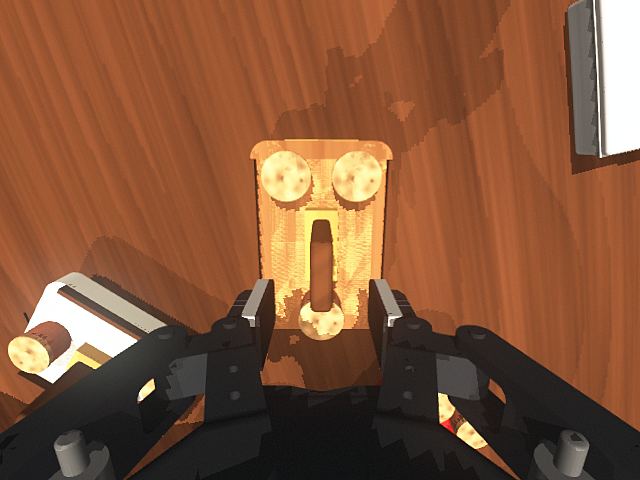

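Handle at (320,265), midway between the fingers. Going down and gripping.

Call:
jog_arm --moves '[{"slide": [0, 0, 26], "dr": [0, 0, 0]}, {"slide": [0, 0, 25], "dr": [0, 0, 0]}, {"slide": [0, 0, 0], "dr": [0, 0, 0]}, {"slide": [0, 0, 0], "dr": [0, 0, 0]}]'

```text
t: 2.7
tool_pos: [0.5035, -0.2948, 0.082]
eef_rot: [[0.257, 0.966, 0.003], [0.966, -0.257, -0.001], [-0.0, 0.003, -1.0]]
contact_force: [0.3, -0.5, 0.3]
finger_gap: 0.0427
```

Call:
jog_arm --moves '[{"slide": [0, 0, 0], "dr": [0, 0, 0]}, {"slide": [0, 0, 0], "dr": [0, 0, 0]}, {"slide": [0, 0, 0], "dr": [0, 0, 0]}, {"slide": [0, 0, 0], "dr": [0, 0, 0]}, {"slide": [0, 0, 0], "dr": [0, 0, 0]}, {"slide": [0, 0, 0], "dr": [0, 0, 0]}]' --fingers -1 --grip_force 40

```text
t: 3.45
tool_pos: [0.5032, -0.2947, 0.0816]
eef_rot: [[0.257, 0.966, 0.002], [0.966, -0.257, -0.001], [-0.0, 0.002, -1.0]]
contact_force: [-1.1, 0.5, 6.2]
finger_gap: 0.0119
```

```bash
python3 look.py 4 wrist side scene
```

```text
t 3.6
tool_pos [0.5032, -0.2947, 0.0816]
contact_force [-0.2416, 0.4121, 6.3575]
finger_gap 0.0114
eef_rot [[0.2571, 0.9664, 0.002], [0.9664, -0.2571, -0.0009], [-0.0003, 0.0022, -1.0]]
```

View pics/wrist4.png

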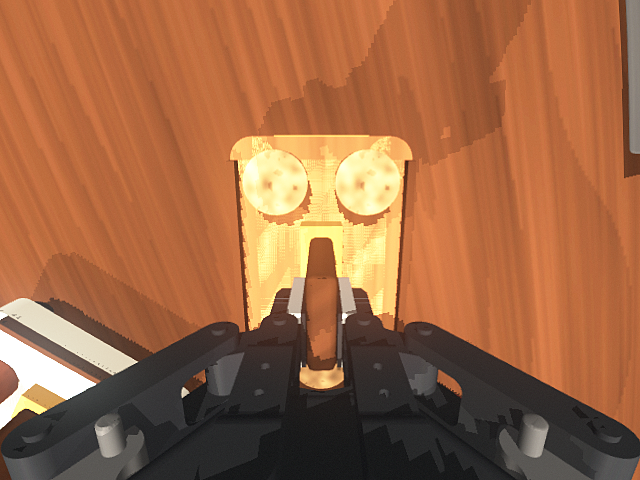

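Run:
```python
import numpy as np,cv2
from h import *
for t in ["wrist2","side0"]:
    s=dict(np.load(f"pics/{t}.npz")); P=cloud(s); Z=P[...,2]
    for nm,lo,hi,bx in [("tin",.03,.04,(.58,-.3,.85,0)),("frog",.015,.075,(.6,-.1,.85,.1))]:
        m=((Z>lo)&(Z<hi)&(P[...,0]>bx[0])&(P[...,1]>bx[1])&(P[...,0]<bx[2])&(P[...,1]<bx[3])).astype(np.uint8)
        n,l,st,ce=cv2.connectedComponentsWithStats(m)
        for i in range(1,n):
            if st[i,4]>40:
                r=cv2.minAreaRect(P[l==i][:,:2].astype(np.float32)); print(t,nm,st[i].tolist(),np.round(cv2.boxPoints(r),3).tolist())
# dock refined from wrist0: rail inner faces lines between shoes and mouth
s=dict(np.load("pics/wrist0.npz")); P=cloud(s); Z=P[...,2]
for nm,x0,x1 in [("L",.5,.56),("R",.61,.67)]:
    m=(Z>.037)&(Z<.0425)&(P[...,0]>x0)&(P[...,0]<x1)&(((P[...,1]>.145)&(P[...,1]<.19))|((P[...,1]>.066)&(P[...,1]<.098)))
    q=P[m]; ys=np.round(q[:,1]/.004)*.004
    for side in ("lo","hi"):
        e=[( (q[ys==y,0].min() if side=="lo" else q[ys==y,0].max()),y) for y in np.unique(ys) if (ys==y).sum()>5]
        e=np.array(e); f=np.polyfit(e[:,1],e[:,0],1); r=e[:,0]-np.polyval(f,e[:,1]); k=abs(r)<.002
        f=np.polyfit(e[k,1],e[k,0],1); print(nm,side,"x at y=.12:",np.polyval(f,.12).round(4),"heading",np.degrees(np.arctan2(1,f[0])).round(2),k.sum(),len(k))
# lip ends
m=(Z>.037)&(Z<.0425)&(P[...,1]<.07)
print("lip miny",P[m&(P[...,0]<.57)][:,1].min(),P[m&(P[...,0]>.57)&(P[...,0]<.69)][:,1].min())
```

```text
wrist2 tin [507, 0, 82, 86, 5852] [[0.7160000205039978, -0.2879999876022339], [0.7879999876022339, -0.28999999165534973], [0.7900000214576721, -0.21400000154972076], [0.7179999947547913, -0.21199999749660492]]
side0 tin [376, 244, 24, 9, 76] [[0.7229999899864197, -0.08699999749660492], [0.7739999890327454, -0.10899999737739563], [0.7879999876022339, -0.07500000298023224], [0.7369999885559082, -0.05400000140070915]]
side0 tin [392, 264, 52, 33, 949] [[0.7139999866485596, -0.28999999165534973], [0.7910000085830688, -0.28999999165534973], [0.7919999957084656, -0.17100000381469727], [0.7149999737739563, -0.17100000381469727]]
side0 frog [313, 219, 26, 23, 325] [[0.6209999918937683, 0.09799999743700027], [0.6370000243186951, 0.013000000268220901], [0.6759999990463257, 0.019999999552965164], [0.6589999794960022, 0.10499999672174454]]
side0 frog [369, 232, 32, 27, 463] [[0.7210000157356262, -0.035999998450279236], [0.7369999885559082, -0.10700000077486038], [0.7889999747276306, -0.09600000083446503], [0.7730000019073486, -0.024000000208616257]]
L lo x at y=.12: 0.5094 heading 87.16 18 20
L hi x at y=.12: 0.5263 heading 87.51 20 20
R lo x at y=.12: 0.6324 heading 87.62 20 20
R hi x at y=.12: 0.6477 heading 87.4 12 20
lip miny -0.3665671465297611 0.02122293720029572
```

Dock fix: centre line passes (0.5793, 0.120) with heading 87.5°, inner width 106 mm as stated. Bystanders are well clear of the path. I'll raise the handle, then push forward with a slight right turn so that a left curve brings it onto the dock line before the mouth.

Call:
jog_arm --moves '[{"slide": [0, 0, -4], "dr": [0, 0, 0]}, {"slide": [0, 0, -3], "dr": [0, 0, 0]}, {"slide": [0, 0, 0], "dr": [0, 0, 0]}, {"slide": [0, 0, 0], "dr": [0, 0, 0]}]'

```text
t: 4.1
tool_pos: [0.502, -0.2941, 0.087]
eef_rot: [[0.257, 0.966, -0.0], [0.966, -0.257, 0.0], [0.0, -0.0, -1.0]]
contact_force: [0.7, 0.2, -0.3]
finger_gap: 0.0116
```

Call:
jog_arm --moves '[{"slide": [5, 0, 0], "dr": [0, 0, 0.02]}, {"slide": [8, 0, 0], "dr": [0, 0, 0.02]}, {"slide": [8, 0, 0], "dr": [0, 0, 0.02]}, {"slide": [8, 0, 0], "dr": [0, 0, 0.02]}, {"slide": [8, 0, 0], "dr": [0, 0, 0.02]}, {"slide": [8, 0, 0], "dr": [0, 0, 0.02]}, {"slide": [8, 0, 0], "dr": [0, 0, 0.02]}, {"slide": [8, 0, 0], "dr": [0, 0, 0]}]'

```text
t: 5.1
tool_pos: [0.5224, -0.236, 0.0873]
eef_rot: [[0.39, 0.921, -0.0], [0.921, -0.39, 0.0], [0.0, -0.0, -1.0]]
contact_force: [0.2, -1.4, -1.0]
finger_gap: 0.0118
```

```bash
cat > plan.py <<'E'
from station import manip
import numpy as np
o=manip.get_obs(); p=np.array(o["tool_pos"]); R=np.array(o["eef_rot"]); h=np.degrees(np.arctan2(R[1,0],R[0,0]))
D=np.array([.5798,.1299]); a=np.radians(87.5); e=np.array([np.cos(a),np.sin(a)]); n=np.array([-e[1],e[0]])
d=p[:2]-D; f=np.array(o["contact_force"])
print("t",round(o["t"],2),"z",p[2].round(4),"dock x %.1f y %.1f mm"%(d@e*1e3,d@n*1e3),"heading rel dock %.2f"%(h-87.5),"F dock x %.1f y %.1f z %.1f"%(f[:2]@e,f[:2]@n,f[2]),"Mz %.2f"%o["wrist_torque"][2],"gap",o["finger_gap"],"tilt",np.round(R[2,:2],4))
E
python3 plan.py
```

```text
t 5.1 z 0.0873 dock x -368.1 y 41.4 mm heading rel dock -20.43 F dock x -1.4 y -0.3 z -1.0 Mz -0.02 gap 0.011813446399217309 tilt [ 0.0001 -0.    ]
```

Call:
jog_arm --moves '[{"slide": [10, 0, 0], "dr": [0, 0, 0]}, {"slide": [10, 0, 0], "dr": [0, 0, 0]}, {"slide": [10, 0, 0], "dr": [0, 0, 0]}, {"slide": [10, 0, 0], "dr": [0, 0, 0]}, {"slide": [10, 0, 0], "dr": [0, 0, 0]}, {"slide": [10, 0, 0], "dr": [0, 0, 0]}, {"slide": [10, 0, 0], "dr": [0, 0, 0]}, {"slide": [6, 0, 0], "dr": [0, 0, 0]}]'

```text
t: 6.1
tool_pos: [0.5522, -0.1654, 0.0872]
eef_rot: [[0.388, 0.921, 0.0], [0.921, -0.388, 0.0], [0.0, -0.0, -1.0]]
contact_force: [-0.1, 0.3, 0.1]
finger_gap: 0.0121
```

```bash
python3 plan.py; python3 look.py 5 side
```

```text
t 6.1 z 0.0872 dock x -296.2 y 14.7 mm heading rel dock -20.35 F dock x 0.3 y 0.1 z 0.1 Mz -0.05 gap 0.01206391510418215 tilt [ 0.0005 -0.0001]
t 6.15
tool_pos [0.5525, -0.1645, 0.0872]
contact_force [0.1051, 1.1853, -0.9302]
finger_gap 0.0114
eef_rot [[0.3876, 0.9218, 0.0004], [0.9218, -0.3876, 0.0012], [0.0012, -0.0001, -1.0]]
```

View pics/side5.png

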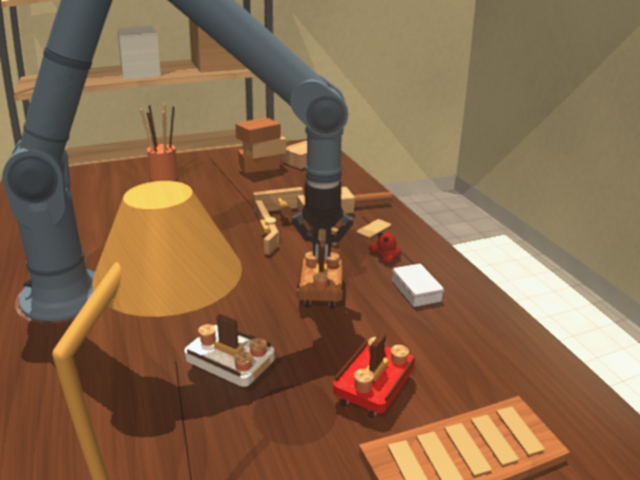

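Call:
jog_arm --moves '[{"slide": [4, 0, 0], "dr": [0, 0, -0.04]}, {"slide": [9, 0, 0], "dr": [0, 0, -0.04]}, {"slide": [9, 0, 0], "dr": [0, 0, -0.04]}, {"slide": [9, 0, 0], "dr": [0, 0, -0.04]}, {"slide": [9, 0, 0], "dr": [0, 0, -0.04]}, {"slide": [9, 0, 0], "dr": [0, 0, -0.04]}, {"slide": [9, 0, 0], "dr": [0, 0, -0.04]}, {"slide": [9, 0, 0], "dr": [0, 0, -0.04]}]'

```text
t: 7.15
tool_pos: [0.5684, -0.1013, 0.0874]
eef_rot: [[0.077, 0.997, 0.0], [0.997, -0.077, -0.0], [0.0, 0.0, -1.0]]
contact_force: [-0.2, -1.0, -0.1]
finger_gap: 0.0115
```

```bash
python3 plan.py; python3 look.py 6 wrist side
```

```text
t 7.15 z 0.0874 dock x -231.5 y 1.3 mm heading rel dock -1.92 F dock x -1.0 y 0.2 z -0.1 Mz -0.08 gap 0.011480570960674586 tilt [0.     0.0003]
t 7.25
tool_pos [0.5685, -0.0994, 0.0872]
contact_force [0.4249, 1.6187, -0.5384]
finger_gap 0.0114
eef_rot [[0.0763, 0.9971, -0.0], [0.9971, -0.0763, 0.0017], [0.0017, -0.0001, -1.0]]
```

View pics/wrist6.png

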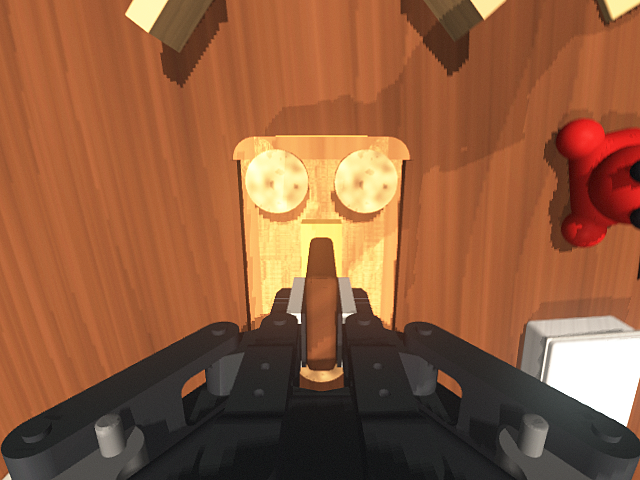

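Wrist view: caddy deck (240–405, 135) lies between the dock lips at (175,20) and (460,20). I'll check the lateral alignment from this same picture.

Run:
```python
import numpy as np,cv2
from h import *
s=dict(np.load("pics/wrist6.npz")); P=cloud(s); Z=P[...,2]
D=np.array([.5798,.1299]); a=np.radians(87.5); e=np.array([np.cos(a),np.sin(a)]); n=np.array([-e[1],e[0]])
dx=(P[...,:2]-D)@e*1e3; dy=(P[...,:2]-D)@n*1e3
B=np.zeros_like(Z,bool); B[130:275,225:415]=1
# pots
mm=(B&(Z>.067)&(Z<.074)).astype(np.uint8); k,l,st,ce=cv2.connectedComponentsWithStats(mm)
for i in range(1,k):
    if st[i,4]>200: 
        (c,r)=cv2.minEnclosingCircle(np.c_[dx[l==i],dy[l==i]].astype(np.float32)); print("pot dock",np.round(c,1),round(r,1))
mm=B&(Z>.038)&(Z<.0475)
for lo in range(-225,-160,8):
    q=mm&(dx>lo)&(dx<lo+8)
    if q.sum()>10: print(lo+4,"deck y",dy[q].min().round(1),dy[q].max().round(1))
print("nose x",dx[mm].max())
m=(Z>.036)&(Z<.043)&(dx>-125)&(dx<-60)&(abs(dy)<100)
for sg in (1,-1):
    q=m&(sg*dy>0); print("lip",sg, dx[q].min(), "at",dy[q][dx[q].argmin()], "inner min|y| per x:",[ (x,np.abs(dy[q&(dx>x)&(dx<x+5)]).min().round(1)) for x in range(-105,-75,5) if (q&(dx>x)&(dx<x+5)).sum()>3])
```

```text
-221 deck y -42.5 45.9
-213 deck y -42.8 45.5
-205 deck y -43.0 45.4
-197 deck y -43.3 45.0
-189 deck y -43.6 44.8
-181 deck y -44.0 44.5
-173 deck y -47.9 47.7
-165 deck y -46.5 47.4
-157 deck y -21.1 41.2
nose x -159.4091010764371
lip 1 -105.62299256906934 at 86.39948473873673 inner min|y| per x: [(-105, np.float64(80.9)), (-100, np.float64(76.4)), (-95, np.float64(72.6)), (-90, np.float64(72.7))]
lip -1 -105.74879691736412 at -84.90060089504325 inner min|y| per x: [(-105, np.float64(80.2)), (-100, np.float64(75.8))]
```

Call:
jog_arm --moves '[{"slide": [8, 0, 0], "dr": [0, 0, 0]}, {"slide": [8, 0, 0], "dr": [0, 0, -0.01]}, {"slide": [8, 0, 0], "dr": [0, 0, -0.013]}, {"slide": [8, 0, 0], "dr": [0, 0, -0.01]}, {"slide": [6, 0, 0], "dr": [0, 0, 0]}, {"slide": [0, 0, 0], "dr": [0, 0, 0]}, {"slide": [0, 0, 0], "dr": [0, 0, 0]}]'

```text
t: 8.12
tool_pos: [0.5707, -0.0638, 0.0872]
eef_rot: [[0.047, 0.999, -0.0], [0.999, -0.047, 0.0], [0.0, -0.0, -1.0]]
contact_force: [0.1, 0.3, -0.1]
finger_gap: 0.0114
```

```bash
python3 plan.py; python3 look.py 7 wrist side scene
python3 - <<'E'
import cv2
a=cv2.imread("pics/side7.png")[215:315,260:390]; cv2.imwrite("pics/crop_s7.png",cv2.resize(a,None,fx=6,fy=5.9,interpolation=cv2.INTER_CUBIC))
E
```

```text
t 8.12 z 0.0872 dock x -193.9 y 0.6 mm heading rel dock -0.18 F dock x 0.3 y -0.1 z -0.1 Mz 0.05 gap 0.011367930107183743 tilt [ 0.0002 -0.0001]
t 8.275
tool_pos [0.5707, -0.0643, 0.0873]
contact_force [-0.0182, 0.2902, -0.8272]
finger_gap 0.0115
eef_rot [[0.0475, 0.9989, -0.0], [0.9989, -0.0475, -0.0001], [-0.0001, -0.0, -1.0]]
```

View pics/crop_s7.png

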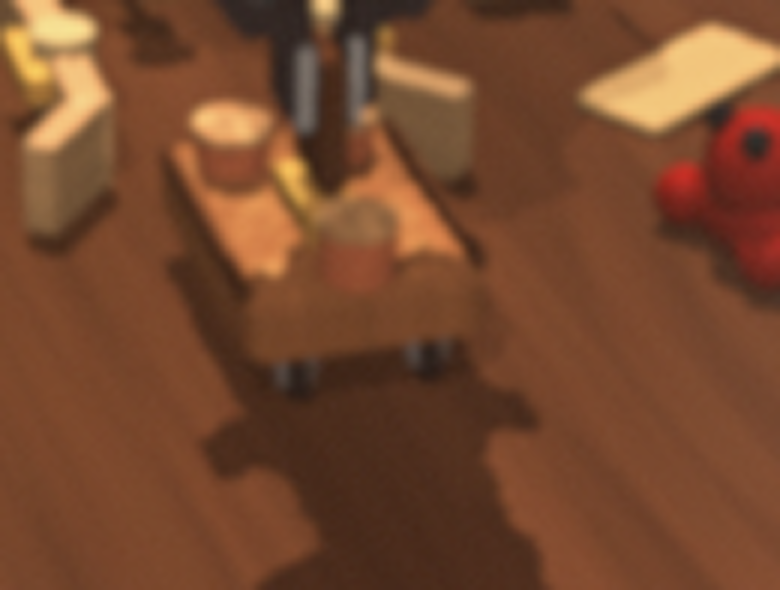

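View pics/wrist7.png

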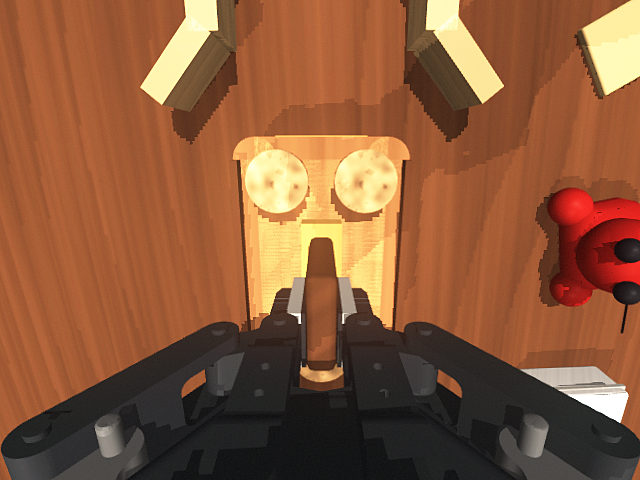

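Rear castors (290,375) and (430,355) in the crop trail straight. The caddy is 0.6 mm off the dock line and 0.2° in heading, with its nose still short of the lips. I'll roll in straight.

Call:
jog_arm --moves '[{"slide": [6, 0.2, 0], "dr": [0, 0, 0]}, {"slide": [8, 0.2, 0], "dr": [0, 0, 0]}, {"slide": [8, 0.2, 0], "dr": [0, 0, 0]}, {"slide": [8, 0, 0], "dr": [0, 0, 0]}, {"slide": [8, 0, 0], "dr": [0, 0, 0]}, {"slide": [8, 0, 0], "dr": [0, 0, 0]}, {"slide": [8, 0, 0], "dr": [0, 0, 0]}, {"slide": [8, 0, 0], "dr": [0, 0, 0]}]'

```text
t: 9.28
tool_pos: [0.5744, -0.0016, 0.0873]
eef_rot: [[0.047, 0.999, 0.0], [0.999, -0.047, -0.0], [0.0, 0.0, -1.0]]
contact_force: [0.9, -0.4, -0.4]
finger_gap: 0.0116
```

```bash
python3 plan.py; python3 look.py 8 wrist
```

```text
t 9.28 z 0.0873 dock x -131.6 y -0.3 mm heading rel dock -0.19 F dock x -0.4 y -0.9 z -0.4 Mz 0.03 gap 0.011643787595750913 tilt [0.     0.0001]
t 9.325
tool_pos [0.5745, 0.0004, 0.0873]
contact_force [0.0605, 1.8609, -0.4264]
finger_gap 0.0114
eef_rot [[0.0453, 0.999, 0.0002], [0.999, -0.0453, 0.0015], [0.0015, 0.0002, -1.0]]
```

View pics/wrist8.png

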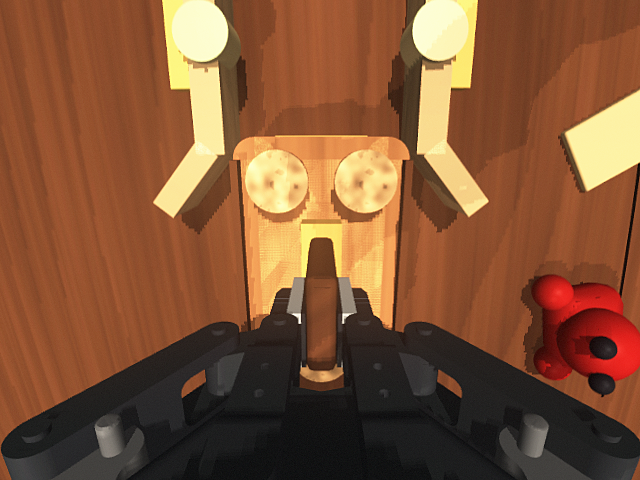

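The nose enters between the rails centred (deck 235–410, rail inner faces about 222–418). Going slower up to the shoes.

Call:
jog_arm --moves '[{"slide": [5, 0, 0], "dr": [0, 0, 0]}, {"slide": [5, 0, 0], "dr": [0, 0, 0]}, {"slide": [5, 0, 0], "dr": [0, 0, 0]}, {"slide": [5, 0, 0], "dr": [0, 0, 0]}, {"slide": [5, 0, 0], "dr": [0, 0, 0]}, {"slide": [5, 0, 0], "dr": [0, 0, 0]}, {"slide": [5, 0, 0], "dr": [0, 0, 0]}, {"slide": [0, 0, 0], "dr": [0, 0, 0]}]'

```text
t: 10.32
tool_pos: [0.576, 0.0341, 0.0873]
eef_rot: [[0.046, 0.999, 0.0], [0.999, -0.046, 0.001], [0.001, 0.0, -1.0]]
contact_force: [-0.1, 0.9, -0.2]
finger_gap: 0.0115
```

```bash
python3 plan.py
```

```text
t 10.32 z 0.0873 dock x -95.8 y -0.3 mm heading rel dock -0.12 F dock x 0.9 y 0.2 z -0.2 Mz 0.05 gap 0.011523029744375518 tilt [0.0009 0.    ]
```

Call:
jog_arm --moves '[{"slide": [3, 0, 0], "dr": [0, 0, 0]}, {"slide": [3, 0, 0], "dr": [0, 0, 0]}, {"slide": [3, 0, 0], "dr": [0, 0, 0]}, {"slide": [3, 0, 0], "dr": [0, 0, 0]}, {"slide": [0, 0, 0], "dr": [0, 0, 0]}, {"slide": [0, 0, 0], "dr": [0, 0, 0]}]'

```text
t: 11.08
tool_pos: [0.5765, 0.0453, 0.0873]
eef_rot: [[0.047, 0.999, 0.0], [0.999, -0.047, 0.0], [0.0, 0.0, -1.0]]
contact_force: [1.0, 1.5, -0.6]
finger_gap: 0.0112
```

```bash
python3 plan.py
```

```text
t 11.07 z 0.0873 dock x -84.7 y -0.4 mm heading rel dock -0.17 F dock x 1.5 y -0.9 z -0.6 Mz 0.05 gap 0.011165963601880031 tilt [0.0004 0.    ]
```

Call:
jog_arm --moves '[{"slide": [3, 0, 0], "dr": [0, 0, 0]}, {"slide": [3, 0, 0], "dr": [0, 0, 0]}, {"slide": [3, 0, 0], "dr": [0, 0, 0]}, {"slide": [3, 0, 0], "dr": [0, 0, 0]}, {"slide": [3, 0, 0], "dr": [0, 0, 0]}, {"slide": [3, 0, 0], "dr": [0, 0, 0]}]'

```text
t: 11.82
tool_pos: [0.5769, 0.0608, 0.087]
eef_rot: [[0.049, 0.999, -0.001], [0.999, -0.049, -0.002], [-0.002, -0.001, -1.0]]
contact_force: [-1.3, -5.0, -1.2]
finger_gap: 0.0114
```

```bash
python3 plan.py; python3 look.py 9 wrist; python3 plan.py
```

```text
t 11.82 z 0.087 dock x -69.2 y -0.1 mm heading rel dock -0.28 F dock x -5.0 y 1.0 z -1.2 Mz -0.02 gap 0.011391515058018846 tilt [-0.0024 -0.0011]
t 11.875
tool_pos [0.577, 0.0618, 0.087]
contact_force [-0.8416, -3.4859, -0.2341]
finger_gap 0.0114
eef_rot [[0.0479, 0.9989, -0.001], [0.9989, -0.0479, -0.0014], [-0.0014, -0.001, -1.0]]
t 11.88 z 0.087 dock x -68.1 y -0.1 mm heading rel dock -0.24 F dock x -3.5 y 0.7 z -0.2 Mz -0.00 gap 0.011405632767447013 tilt [-0.0014 -0.001 ]
```

View pics/wrist9.png

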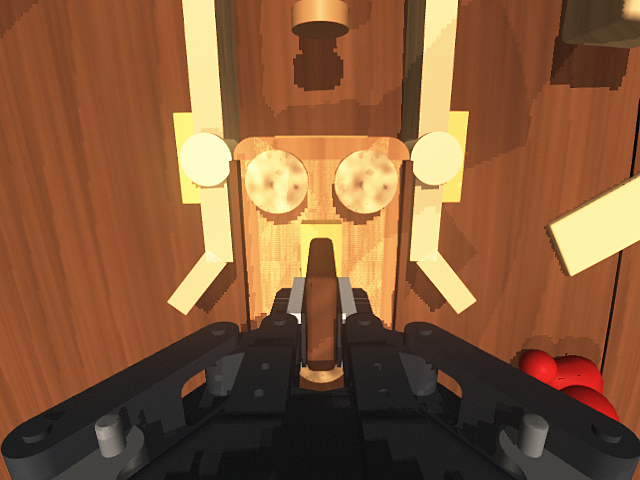

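Shoe drag of about 4–5 N is showing. The pad at (320,30) looks roughly 50 mm ahead. Continuing slowly, then feeling in 1 mm steps.

Call:
jog_arm --moves '[{"slide": [3, 0, 0], "dr": [0, 0, 0]}, {"slide": [3, 0, 0], "dr": [0, 0, 0]}, {"slide": [3, 0, 0], "dr": [0, 0, 0]}, {"slide": [3, 0, 0], "dr": [0, 0, 0]}, {"slide": [3, 0, 0], "dr": [0, 0, 0]}, {"slide": [3, 0, 0], "dr": [0, 0, 0]}, {"slide": [3, 0, 0], "dr": [0, 0, 0]}, {"slide": [3, 0, 0], "dr": [0, 0, 0]}]'

```text
t: 12.88
tool_pos: [0.5783, 0.087, 0.0872]
eef_rot: [[0.047, 0.999, -0.0], [0.999, -0.047, -0.0], [-0.0, -0.0, -1.0]]
contact_force: [-2.3, -4.9, -1.3]
finger_gap: 0.0115
```

```bash
python3 plan.py
```

```text
t 12.88 z 0.0872 dock x -42.9 y -0.4 mm heading rel dock -0.19 F dock x -5.0 y 2.1 z -1.3 Mz 0.04 gap 0.011529479497594638 tilt [-0.     -0.0003]
```

Call:
jog_arm --moves '[{"slide": [1.5, 0, 0], "dr": [0, 0, 0]}, {"slide": [1.5, 0, 0], "dr": [0, 0, 0]}, {"slide": [1.5, 0, 0], "dr": [0, 0, 0]}, {"slide": [1.5, 0, 0], "dr": [0, 0, 0]}]'

```text
t: 13.38
tool_pos: [0.5787, 0.0928, 0.0872]
eef_rot: [[0.047, 0.999, -0.0], [0.999, -0.047, -0.0], [-0.0, -0.0, -1.0]]
contact_force: [-1.0, -5.1, -0.3]
finger_gap: 0.0113
```

```bash
python3 plan.py; python3 look.py 10 wrist; python3 plan.py
```

```text
t 13.38 z 0.0872 dock x -37.1 y -0.5 mm heading rel dock -0.20 F dock x -5.2 y 0.7 z -0.3 Mz 0.01 gap 0.011258657623266624 tilt [-0.0001 -0.0003]
t 13.425
tool_pos [0.5787, 0.0932, 0.0872]
contact_force [-1.0253, -3.7981, -1.1645]
finger_gap 0.0111
eef_rot [[0.0468, 0.9989, -0.0002], [0.9989, -0.0468, 0.0003], [0.0003, -0.0002, -1.0]]
t 13.43 z 0.0872 dock x -36.7 y -0.5 mm heading rel dock -0.18 F dock x -3.8 y 0.9 z -1.2 Mz 0.02 gap 0.011057518128155213 tilt [ 0.0003 -0.0002]
```

View pics/wrist10.png

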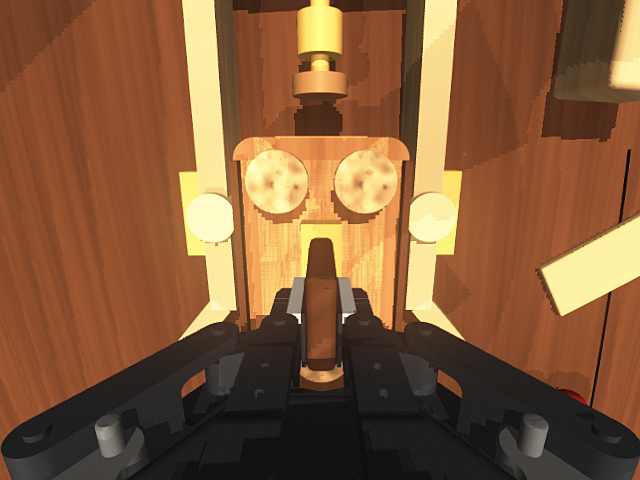

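Call:
jog_arm --moves '[{"slide": [1.5, 0, 0], "dr": [0, 0, 0]}, {"slide": [1.5, 0, 0], "dr": [0, 0, 0]}, {"slide": [1.5, 0, 0], "dr": [0, 0, 0]}, {"slide": [1.5, 0, 0], "dr": [0, 0, 0]}, {"slide": [1.5, 0, 0], "dr": [0, 0, 0]}, {"slide": [1.5, 0, 0], "dr": [0, 0, 0]}]'

```text
t: 14.18
tool_pos: [0.5791, 0.1019, 0.0872]
eef_rot: [[0.047, 0.999, -0.0], [0.999, -0.047, -0.0], [-0.0, -0.0, -1.0]]
contact_force: [-1.7, -4.7, -0.6]
finger_gap: 0.0114
```

Call:
jog_arm --moves '[{"slide": [1, 0, 0], "dr": [0, 0, 0]}, {"slide": [1, 0, 0], "dr": [0, 0, 0]}]'

```text
t: 14.42
tool_pos: [0.5793, 0.1039, 0.0873]
eef_rot: [[0.047, 0.999, -0.0], [0.999, -0.047, 0.0], [0.0, -0.0, -1.0]]
contact_force: [-1.4, -4.4, -0.3]
finger_gap: 0.0116
```

Call:
jog_arm --moves '[{"slide": [1, 0, 0], "dr": [0, 0, 0]}, {"slide": [1, 0, 0], "dr": [0, 0, 0]}]'

```text
t: 14.68
tool_pos: [0.5794, 0.1058, 0.0873]
eef_rot: [[0.047, 0.999, -0.0], [0.999, -0.047, -0.0], [-0.0, -0.0, -1.0]]
contact_force: [-2.0, -4.9, 0.3]
finger_gap: 0.0116
```

```bash
python3 plan.py; python3 look.py 11 wrist; python3 plan.py
```

```text
t 14.68 z 0.0873 dock x -24.1 y -0.6 mm heading rel dock -0.19 F dock x -5.0 y 1.8 z 0.3 Mz -0.06 gap 0.011563381827217556 tilt [-0. -0.]
t 14.725
tool_pos [0.5794, 0.1061, 0.0873]
contact_force [-2.5257, -4.4588, 0.7547]
finger_gap 0.0116
eef_rot [[0.0468, 0.9989, -0.0], [0.9989, -0.0468, 0.0002], [0.0002, -0.0, -1.0]]
t 14.72 z 0.0873 dock x -23.8 y -0.6 mm heading rel dock -0.18 F dock x -4.6 y 2.3 z 0.8 Mz -0.05 gap 0.011591059116283534 tilt [ 0.0002 -0.    ]
```

View pics/wrist11.png

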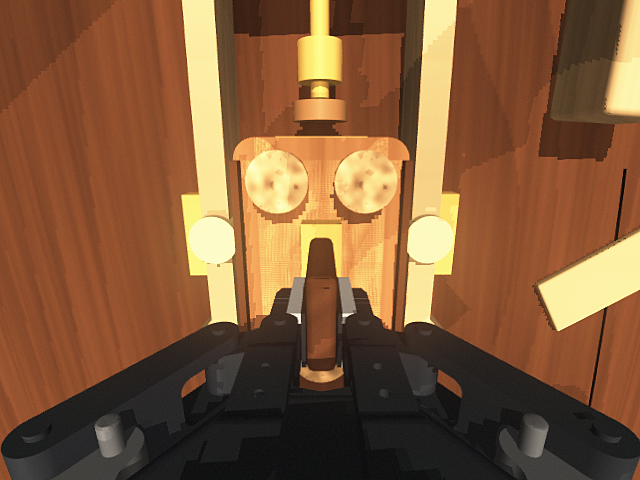

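Drag is steady at 4.5–5 N, and the gap to the pad (row 120 against nose row 136) is about 9 mm. Feeling forward, with a slight lateral relief of the 2 N side load.

Call:
jog_arm --moves '[{"slide": [1, -0.1, 0], "dr": [0, 0, 0]}, {"slide": [1, -0.1, 0], "dr": [0, 0, 0]}, {"slide": [1, -0.1, 0], "dr": [0, 0, 0]}, {"slide": [1, -0.1, 0], "dr": [0, 0, 0]}]'

```text
t: 15.22
tool_pos: [0.5794, 0.1099, 0.0874]
eef_rot: [[0.047, 0.999, 0.0], [0.999, -0.047, 0.0], [0.0, 0.0, -1.0]]
contact_force: [-0.7, -4.2, -0.9]
finger_gap: 0.0111
```

Call:
jog_arm --moves '[{"slide": [1, 0, 0], "dr": [0, 0, 0]}, {"slide": [1, 0, 0], "dr": [0, 0, 0]}]'

```text
t: 15.48
tool_pos: [0.5794, 0.1119, 0.0874]
eef_rot: [[0.047, 0.999, 0.0], [0.999, -0.047, 0.0], [0.0, 0.0, -1.0]]
contact_force: [-0.6, -5.1, -0.6]
finger_gap: 0.0112
```

Call:
jog_arm --moves '[{"slide": [1, 0, 0], "dr": [0, 0, 0]}]'

```text
t: 15.6
tool_pos: [0.5795, 0.1129, 0.0874]
eef_rot: [[0.047, 0.999, 0.0], [0.999, -0.047, 0.0], [0.0, 0.0, -1.0]]
contact_force: [-0.6, -3.7, -1.2]
finger_gap: 0.0114
```

Call:
jog_arm --moves '[{"slide": [1, 0, 0], "dr": [0, 0, 0]}]'

```text
t: 15.72
tool_pos: [0.5795, 0.1139, 0.0873]
eef_rot: [[0.047, 0.999, 0.0], [0.999, -0.047, 0.0], [0.0, 0.0, -1.0]]
contact_force: [-1.1, -4.8, -0.2]
finger_gap: 0.0115
```

```bash
python3 plan.py; python3 look.py 12 wrist; python3 plan.py
```

```text
t 15.72 z 0.0873 dock x -16.0 y -0.4 mm heading rel dock -0.19 F dock x -4.8 y 0.9 z -0.2 Mz -0.04 gap 0.01152473220168278 tilt [0.0001 0.0003]
t 15.775
tool_pos [0.5795, 0.1142, 0.0874]
contact_force [-1.0897, -4.7989, -0.4229]
finger_gap 0.0115
eef_rot [[0.0467, 0.9989, 0.0004], [0.9989, -0.0467, 0.0003], [0.0003, 0.0004, -1.0]]
t 15.78 z 0.0874 dock x -15.7 y -0.4 mm heading rel dock -0.18 F dock x -4.8 y 0.9 z -0.4 Mz -0.04 gap 0.011499242243973067 tilt [0.0003 0.0004]
```

View pics/wrist12.png

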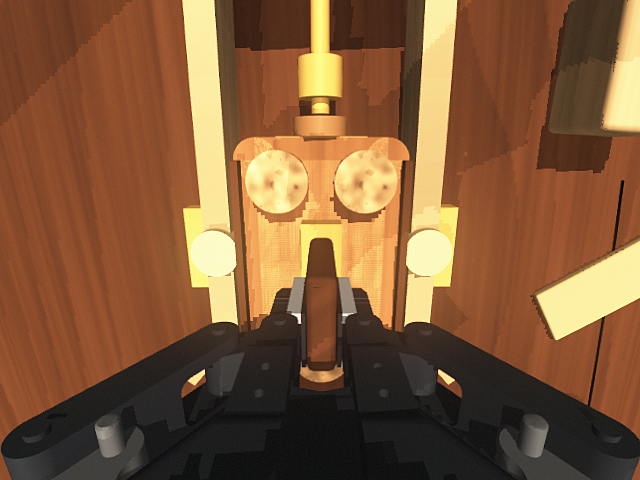

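Call:
jog_arm --moves '[{"slide": [0.5, 0, 0], "dr": [0, 0, 0]}, {"slide": [0.5, 0, 0], "dr": [0, 0, 0]}]'

```text
t: 16.02
tool_pos: [0.5795, 0.1146, 0.0873]
eef_rot: [[0.047, 0.999, 0.0], [0.999, -0.047, -0.0], [-0.0, 0.0, -1.0]]
contact_force: [-0.6, -5.1, -0.3]
finger_gap: 0.0114
```

Call:
jog_arm --moves '[{"slide": [0.5, 0, 0], "dr": [0, 0, 0]}, {"slide": [0.5, 0, 0], "dr": [0, 0, 0]}]'

```text
t: 16.27
tool_pos: [0.5795, 0.1149, 0.0872]
eef_rot: [[0.047, 0.999, -0.0], [0.999, -0.047, -0.001], [-0.001, -0.0, -1.0]]
contact_force: [-1.1, -5.5, -0.9]
finger_gap: 0.0112
```

Call:
jog_arm --moves '[{"slide": [0.5, 0, 0], "dr": [0, 0, 0]}, {"slide": [0.5, 0, 0], "dr": [0, 0, 0]}]'

```text
t: 16.52
tool_pos: [0.5795, 0.1153, 0.0872]
eef_rot: [[0.048, 0.999, -0.0], [0.999, -0.048, -0.002], [-0.002, -0.0, -1.0]]
contact_force: [-0.1, -6.3, 0.2]
finger_gap: 0.0116
```

```bash
python3 plan.py
```

```text
t 16.52 z 0.0872 dock x -14.6 y -0.3 mm heading rel dock -0.24 F dock x -6.3 y -0.2 z 0.2 Mz -0.01 gap 0.01163492519847006 tilt [-0.0017 -0.0002]
```

Call:
jog_arm --moves '[{"slide": [0.5, 0, 0], "dr": [0, 0, 0]}, {"slide": [0.5, 0, 0], "dr": [0, 0, 0]}]'

```text
t: 16.77
tool_pos: [0.5795, 0.1156, 0.0871]
eef_rot: [[0.048, 0.999, -0.001], [0.999, -0.048, -0.003], [-0.003, -0.0, -1.0]]
contact_force: [-0.0, -7.1, -0.4]
finger_gap: 0.0114
```

```bash
python3 plan.py
```

```text
t 16.77 z 0.0871 dock x -14.3 y -0.3 mm heading rel dock -0.26 F dock x -7.1 y -0.3 z -0.4 Mz 0.03 gap 0.01139553429005392 tilt [-0.0025 -0.0004]
```

Contact: force rises past the drag while the tool moves only 0.3 mm per commanded mm. Building up to about 6 N above drag (about 10.8 N total).

Call:
jog_arm --moves '[{"slide": [0.7, 0, 0], "dr": [0, 0, 0]}, {"slide": [0.7, 0, 0], "dr": [0, 0, 0]}, {"slide": [0.6, 0, 0], "dr": [0, 0, 0]}]'

```text
t: 17.15
tool_pos: [0.5795, 0.1164, 0.0869]
eef_rot: [[0.049, 0.999, -0.001], [0.999, -0.049, -0.004], [-0.004, -0.001, -1.0]]
contact_force: [-0.3, -9.3, 0.2]
finger_gap: 0.0114
```

```bash
python3 plan.py
```

```text
t 17.15 z 0.0869 dock x -13.5 y -0.3 mm heading rel dock -0.29 F dock x -9.3 y -0.1 z 0.2 Mz 0.03 gap 0.01142848645436742 tilt [-0.0041 -0.0007]
```

Call:
jog_arm --moves '[{"slide": [0.5, 0, 0], "dr": [0, 0, 0]}, {"slide": [0.5, 0, 0], "dr": [0, 0, 0]}, {"slide": [0.5, 0, 0], "dr": [0, 0, 0]}]'

```text
t: 17.52
tool_pos: [0.5795, 0.1169, 0.0868]
eef_rot: [[0.049, 0.999, -0.001], [0.999, -0.049, -0.005], [-0.005, -0.001, -1.0]]
contact_force: [0.2, -10.4, -0.7]
finger_gap: 0.0119
```

```bash
python3 plan.py
```

```text
t 17.52 z 0.0868 dock x -13.0 y -0.3 mm heading rel dock -0.31 F dock x -10.4 y -0.7 z -0.7 Mz 0.04 gap 0.0118794815734218 tilt [-0.0052 -0.001 ]
```

Total is 10.4 N, about 5.6 N above drag. Holding there for over a second.

Call:
jog_arm --moves '[{"slide": [0.2, 0, 0], "dr": [0, 0, 0]}, {"slide": [0, 0, 0], "dr": [0, 0, 0]}, {"slide": [0, 0, 0], "dr": [0, 0, 0]}, {"slide": [0, 0, 0], "dr": [0, 0, 0]}, {"slide": [0, 0, 0], "dr": [0, 0, 0]}, {"slide": [0, 0, 0], "dr": [0, 0, 0]}, {"slide": [0, 0, 0], "dr": [0, 0, 0]}, {"slide": [0, 0, 0], "dr": [0, 0, 0]}]'

```text
t: 18.52
tool_pos: [0.5795, 0.1169, 0.0868]
eef_rot: [[0.049, 0.999, -0.001], [0.999, -0.049, -0.005], [-0.005, -0.001, -1.0]]
contact_force: [-0.8, -9.7, -0.6]
finger_gap: 0.0113
```

```bash
python3 plan.py; python3 look.py 13 wrist side; python3 plan.py
```

```text
t 18.52 z 0.0868 dock x -13.0 y -0.3 mm heading rel dock -0.32 F dock x -9.7 y 0.4 z -0.6 Mz 0.11 gap 0.011290625569630043 tilt [-0.0054 -0.0011]
t 18.625
tool_pos [0.5795, 0.1169, 0.0868]
contact_force [-1.1058, -9.7214, 0.3673]
finger_gap 0.0114
eef_rot [[0.0491, 0.9988, -0.0013], [0.9988, -0.0491, -0.0054], [-0.0054, -0.0011, -1.0]]
t 18.62 z 0.0868 dock x -13.0 y -0.3 mm heading rel dock -0.32 F dock x -9.8 y 0.7 z 0.4 Mz 0.05 gap 0.01140114254616942 tilt [-0.0054 -0.0011]
```

Call:
jog_arm --moves '[{"slide": [0, 0, 0], "dr": [0, 0, 0]}, {"slide": [0, 0, 0], "dr": [0, 0, 0]}, {"slide": [0, 0, 0], "dr": [0, 0, 0]}, {"slide": [0, 0, 0], "dr": [0, 0, 0]}]'

```text
t: 19.12
tool_pos: [0.5796, 0.1169, 0.0868]
eef_rot: [[0.049, 0.999, -0.001], [0.999, -0.049, -0.005], [-0.005, -0.001, -1.0]]
contact_force: [-0.2, -9.6, -0.8]
finger_gap: 0.0112
```

View pics/wrist13.png

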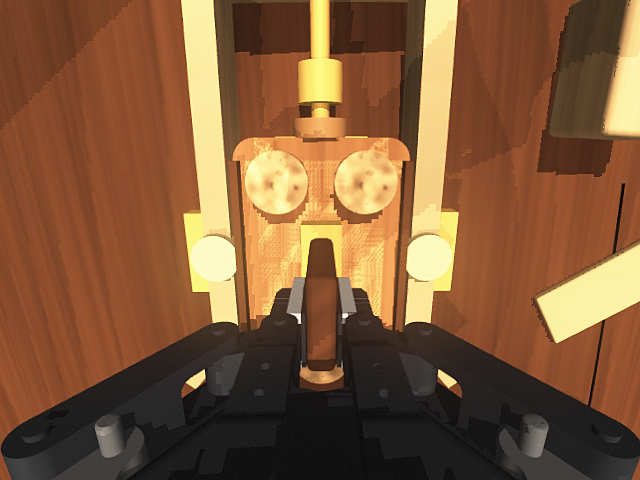

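Held about 1.6 s at around 9.7 N, about 5 N above drag. Now I'll let the handle down and ease the arm's push off before opening.

Call:
jog_arm --moves '[{"slide": [0, 0, 2], "dr": [0, 0, 0]}, {"slide": [0, 0, 2], "dr": [0, 0, 0]}, {"slide": [-0.5, 0, 0], "dr": [0, 0, 0]}, {"slide": [-0.5, 0, 0], "dr": [0, 0, 0]}, {"slide": [-0.5, 0, 0], "dr": [0, 0, 0]}, {"slide": [-0.5, 0, 0], "dr": [0, 0, 0]}]'

```text
t: 19.88
tool_pos: [0.5795, 0.1168, 0.083]
eef_rot: [[0.048, 0.999, -0.001], [0.999, -0.048, -0.003], [-0.003, -0.001, -1.0]]
contact_force: [-0.4, -6.3, -0.4]
finger_gap: 0.0116
```

```bash
python3 plan.py
```

```text
t 19.88 z 0.083 dock x -13.1 y -0.3 mm heading rel dock -0.27 F dock x -6.3 y 0.2 z -0.4 Mz -0.04 gap 0.011641279085812653 tilt [-0.0032 -0.0006]
```

Call:
jog_arm --moves '[{"slide": [-0.5, 0, 0], "dr": [0, 0, 0]}, {"slide": [-0.5, 0, 0], "dr": [0, 0, 0]}]'

```text
t: 20.12
tool_pos: [0.5796, 0.1166, 0.0831]
eef_rot: [[0.048, 0.999, -0.0], [0.999, -0.048, -0.002], [-0.002, -0.0, -1.0]]
contact_force: [-1.2, -5.9, -0.2]
finger_gap: 0.0114
```

```bash
python3 plan.py
```

```text
t 20.12 z 0.0831 dock x -13.3 y -0.3 mm heading rel dock -0.25 F dock x -5.9 y 0.9 z -0.2 Mz -0.00 gap 0.01135375233747433 tilt [-0.0021 -0.0003]
```

Call:
jog_arm --moves '[{"slide": [-0.5, 0, 0], "dr": [0, 0, 0]}, {"slide": [-0.5, 0, 0], "dr": [0, 0, 0]}]'

```text
t: 20.38
tool_pos: [0.5795, 0.1165, 0.0831]
eef_rot: [[0.048, 0.999, -0.0], [0.999, -0.048, -0.001], [-0.001, -0.0, -1.0]]
contact_force: [-0.7, -5.4, -0.6]
finger_gap: 0.0115
```

```bash
python3 plan.py
```

```text
t 20.38 z 0.0831 dock x -13.4 y -0.3 mm heading rel dock -0.22 F dock x -5.4 y 0.4 z -0.6 Mz -0.01 gap 0.01147578286338467 tilt [-0.0012 -0.0001]
```

Call:
jog_arm --moves '[{"slide": [-0.5, 0, 0], "dr": [0, 0, 0]}, {"slide": [-0.5, 0, 0], "dr": [0, 0, 0]}, {"slide": [0, 0, 0], "dr": [0, 0, 0]}]'

```text
t: 20.75
tool_pos: [0.5795, 0.1164, 0.0833]
eef_rot: [[0.047, 0.999, 0.0], [0.999, -0.047, -0.0], [-0.0, 0.0, -1.0]]
contact_force: [-0.2, -4.8, -0.9]
finger_gap: 0.0114
```

```bash
python3 plan.py
```

```text
t 20.75 z 0.0833 dock x -13.5 y -0.3 mm heading rel dock -0.19 F dock x -4.8 y 0.0 z -0.9 Mz -0.00 gap 0.01144464792842501 tilt [-0.0001  0.0001]
```

Call:
jog_arm --moves '[{"slide": [0, 0, 0], "dr": [0, 0, 0]}, {"slide": [0, 0, 0], "dr": [0, 0, 0]}, {"slide": [0, 0, 0], "dr": [0, 0, 0]}, {"slide": [0, 0, 0], "dr": [0, 0, 0]}, {"slide": [0, 0, 0], "dr": [0, 0, 0]}, {"slide": [0, 0, 0], "dr": [0, 0, 0]}]' --fingers 0

```text
t: 21.5
tool_pos: [0.5795, 0.1165, 0.0833]
eef_rot: [[0.047, 0.999, 0.0], [0.999, -0.047, 0.0], [0.0, 0.0, -1.0]]
contact_force: [-0.6, 0.3, 0.7]
finger_gap: 0.0429
```

```bash
python3 plan.py
```

```text
t 21.5 z 0.0833 dock x -13.4 y -0.2 mm heading rel dock -0.20 F dock x 0.3 y 0.6 z 0.7 Mz -0.04 gap 0.04289969645730819 tilt [0.0001 0.    ]
```

Call:
jog_arm --moves '[{"slide": [0, 0, -10], "dr": [0, 0, 0]}, {"slide": [0, 0, -20], "dr": [0, 0, 0]}, {"slide": [0, 0, -30], "dr": [0, 0, 0]}, {"slide": [0, 0, -30], "dr": [0, 0, 0]}, {"slide": [0, 0, -30], "dr": [0, 0, 0]}, {"slide": [-30, 0, -20], "dr": [0, 0, 0]}, {"slide": [-20, 0, 0], "dr": [0, 0, 0]}, {"slide": [0, 0, 0], "dr": [0, 0, 0]}]'

```text
t: 22.5
tool_pos: [0.5768, 0.0635, 0.2233]
eef_rot: [[0.052, 0.999, -0.0], [0.999, -0.052, -0.001], [-0.001, -0.0, -1.0]]
contact_force: [0.3, 0.5, 0.7]
finger_gap: 0.0427
```

```bash
python3 look.py 14 wrist side scene
python3 - <<'E'
import numpy as np,cv2
from h import *
s=dict(np.load("pics/wrist14.npz")); P=cloud(s); Z=P[...,2]
D=np.array([.5798,.1299]); a=np.radians(87.5); e=np.array([np.cos(a),np.sin(a)]); n=np.array([-e[1],e[0]])
dx=(P[...,:2]-D)@e*1e3; dy=(P[...,:2]-D)@n*1e3
for nm,m in [("handle",(Z>.106)&(Z<.122)&(abs(dy)<40)&(dx>-50)&(dx<30)),("deck",(Z>.0415)&(Z<.0475)&(abs(dy)<44)&(dx>-110)&(dx<52))]:
    print(nm,m.sum(),cv2.minAreaRect(np.c_[dx[m],dy[m]].astype(np.float32)),np.median(Z[m]))
m=(Z>.03)&(Z<.051)&(abs(dy)<14)&(dx>50)&(dx<130); print("pad/spindle x min",dx[m].min())
a=cv2.imread("pics/side14.png")[170:270,230:360]; cv2.imwrite("pics/crop_s14.png",cv2.resize(a,None,fx=6,fy=5.9,interpolation=cv2.INTER_CUBIC))
E
```

```text
t 22.65
tool_pos [0.5762, 0.0678, 0.222]
contact_force [-0.5481, 0.2394, -0.4048]
finger_gap 0.0429
eef_rot [[0.0459, 0.9989, -0.0024], [0.9989, -0.0459, 0.0007], [0.0005, -0.0024, -1.0]]
handle 852 ((-13.824908256530762, 0.1706371307373047), (11.78579330444336, 38.81727600097656), 89.93550109863281) 0.11370498996879011
deck 9146 ((-15.804393768310547, -0.006816864013671875), (87.98534393310547, 135.59548950195312), 89.99479675292969) 0.044135539178857014
pad/spindle x min 50.0070375828704
```

View pics/wrist14.png

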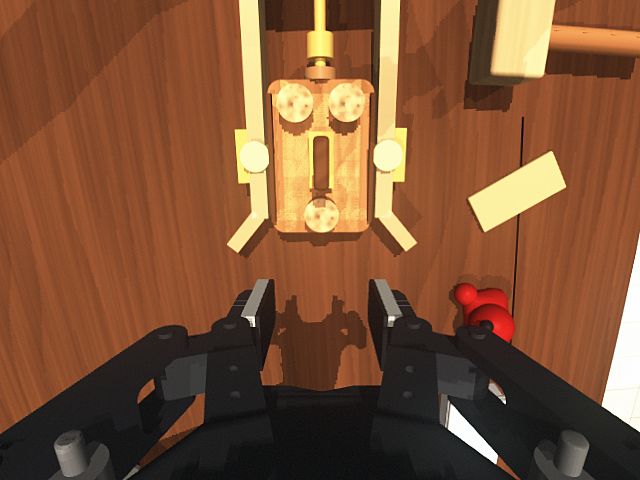

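View pics/crop_s14.png

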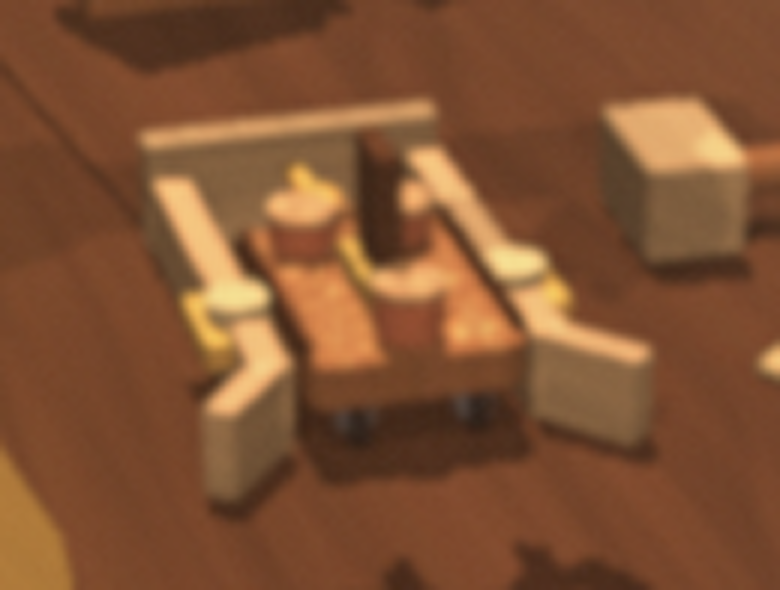

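The caddy is parked on the centre line at dock x ≈ -13.8 mm, 0° off. That is past the first-contact point at about -15.5 mm, so the nose still bears on the pad at (320,72). The rear castors trail straight, and the robot is touching nothing.

```bash
python3 -c "
from station import manip
print(manip.finish_job())"
```

```text
the job is handed in; nothing more can be done
None
```

The caddy is parked in the dock with its nose resting on the leather pad, and the job was handed in at about 22.7 s.

**Approach:** I gripped the brown wooden caddy by its handle and raised the handle about 5.5 mm. I pushed it nose first for about 230 mm of free run onto the dock line. Before its nose reached the dock lips it was 0.6 mm off centre and 0.2° off in heading.

**Press:** Shoe drag was about 4.8 N. I felt the pad with the caddy's centre at about dock x = -15.5 mm. I pressed to 9.7–10.4 N total (about 5–5.6 N above drag) and held it for about 1.6 s. Then I let the handle down, eased the push off, opened the fingers and backed away.

**Last checks:**
- **Position:** The handle top measured dock x = -13.8 mm and y = +0.2 mm, with the caddy 0° off in heading. That is still about 1.5 mm past first contact, so the pad stays pressed.
- **Forces:** Residual force on the tool was about zero after release. The highest force I read was about 10.4 N.
- **Castors:** The rear pair look straight in the side view. The front pair could not be seen, so I judge them straight only from the long straight run.
- **Bystanders:** The arm never went near them. I saw no change in the pictures, but I did not measure them again.
- **Disagreement:** During the hold, the pad's spring rate times the tool's travel past contact (about 2.3 mm) suggested 6–7 N, while the wrist force gave about 5 N. Both are within the 4–8 N range.
- **Refused command:** The first move command was rejected for its format, and nothing moved.

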